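# Set the eccentric guide roller to the gauge bar

### The arm

A 6-joint arm with a two-finger parallel gripper is mounted at the origin on the work surface; the furniture and walls round the work are solid. World frame = base frame: x ahead of the robot, y to its left, z up, the work surface at z = 0. Lengths are in m, angles in rad, forces in N, time in s.
With the tool pointing down it reaches from about 0.375 to 0.975 m from the base axis. Payload 3.8 kg.
Tool frame: the origin (TCP) lies at the very end of the fingers, on their centre line; the grasp point (between the pads) lies 19 mm behind it; z points along the fingers, y is the line along which they close (so a half turn about z gives the same grasp; the last joint's range is limited). The gripper opens to 85 mm and grips with 20 to 120 N. Pads are 22 mm wide; open, the fingers measure 114 mm over their backs; the gripper's body (76 mm by 85 mm) begins 54 mm behind the grasp point. The pads swing forward as they close: fully open they stand 13 mm farther back than shut.
Start: joints at [1.201, 0.264, 1.604, -0, 1.274, -0.037], TCP at [0.221, 0.638, 0.231] pointing down, gripper open.
Joint ranges: [-2.63, 2.63], [-0.94, 2.18], [0.31, 2.57], [-1.31, 4.45], [0, 2.66], [-2.55, 2.55]. Speed limits (rad/s): [2.57, 2.57, 3.14, 3.14, 3.14, 3.14].

### API

Orientations are given as a rotation vector (axis times angle).
In Python, from workcell import read_state, read_camera, calibration, finish_job gives the robot as it stands.
- The arm moves only by the tool step_arm, never from a script. Its argument "commands" is a list of rows, each an object of numbers: "fingers": the gripper's target within -1 to 1 (shut at 1, half-way at 0, fully open at -1); "dx", "dy", "dz": the shift along the tool's x, y, z in m; "roll": the turn about the tool's z in degrees. In form: [{"fingers": .., "dx": .., "dy": .., "dz": .., "roll": ..}, ...]. A call has 1 to 8 rows; each row is the pose to reach, as a shift and turn from the pose commanded when the call began, along the tool's axes at that moment; what a row does not reach only later rows make up. A row lasts 1/8 s, in which the tool goes at most 62.5 mm and 10.7 degrees, less where a joint would pass 70% of its speed; a pose out of reach is approached as far as the arm can. A call with a gripper value outside its range is refused whole. The fingers move at their own pace and stop on an object; "squeeze" is the grip in N (left out, the last holds). Time passes only in rows, so rows that repeat a pose let the fingers close. It gives the time, the measured TCP pose, the force, the opening and the grip force at its end, in the units of the state.
- read_state(): the state, without advancing time (a new reading comes with each control period).
- read_camera(name): name is "side" or "top"; returns (picture, depth): 480x640x3 uint8, blue, green, red; 480x640 float32, m along the optical axis (not along the pixel's ray), 0 where there is no reading.
- calibration(name): a dict with "intrinsics" (3x3 intrinsics, pixels), "world_to_cam" (4x4, takes a point from world to camera coordinates). Camera axes: x right, y up, looking along -z (the intrinsics and any distortion apply to the point x, -y, -z); pixel columns grow to the right and rows downward; lengths in m; the calibration is good to about 2 mm. A picture is of the moment at which its call begins. calibration takes no time and is no camera call.
- finish_job(): hands the job in; it is judged then, once.
The state is a dict: "time": time; "q": joint angles; "joint_vel": joint speeds; "joint_torque": joint torques, N m; "tool_pos": TCP position; "tcp_rot": TCP orientation; "wrist_force": force on the tool from outside, world axes, zero at the start; "torque": the same for the moment, N m; "width": opening from 0.0 (shut) to 1.0 (fully open); "grip_force": force on a finger pad.
Only numpy, scipy, OpenCV 4.12 (cv2) and the standard library are available. Lean on these libraries where they do the work, as an engineer would, in place of code of your own. Each camera call takes 0.05 s, during which the arm holds its last target. There are 200 camera calls.

### The job

The eccentric guide roller on the sloping feed track has been left slack: turn its black wing grip until the gauge bar just slides freely between roller and fence, with about 1 mm of play (no more than 2.5 mm). Do this before the bar goes home, then prove the setting by sliding the bar along the fence, under the roller's edge, until its nose rests on the end stop, and leave it there flat on the track against the fence with the roller still set. Do not force the bar against the roller, and leave the two vials and the covered dish alone.

Things in the scene. Friction and masses are not known exactly. Their poses are not given: they have to be found in the camera images.
- fence (a point): Sloping aluminium track on a fixed stand. Point on the track face at the foot of the fence's inner face, straight down-slope from the roller's bolt. Axes: x up the slope, y level along the fence (robot's left), z out of the track face, 30 degrees from vertical, leaning towards the robot. Steel fence: 12 mm wide (x -12..0), 12 mm high, y -160..+66 mm.
- stop (a point): Middle of the foot of the end stop's face, where the bar's nose must rest; 50 mm along +y from fence and 12 mm up-slope, on the track face; axes as fence. The stop is a dark block 12 mm high, 10 mm thick. A tall monitor stands on the left, its near corner at about x 0.45, y 0.30: come to the stand round its robot side.
- cam (a joint): Angle (rad, 0 to 3.0) of the brass eccentric roller, counter-clockwise seen from above the track. 0: bulge (red dots) points down-slope at the fence, smallest gap; pi: up-slope, widest. Fence-to-roller gap = 14 mm + bracket + 8 mm x (1 - cos(cam)); the bar is 24 mm wide, so about 25 mm is wanted. Starts too wide (2.35 to 2.75). Needs about 0.15 N m to turn; stays where left.
- bracket (a joint): How far up-slope the blue bracket that carries the roller's bolt is clamped (m, 0 to 0.005); differs each time, clamped tight, not to be adjusted. The bolt axis is at x = 46 mm + bracket, y = 0 in fence.
- wing (a point): Point on the roller's bolt axis, 36 mm above the track face, where to grip the black wing: a bar 42 mm long, 12 mm thick, 19 to 45 mm above the track face, turning with the roller. Axes: z along the bolt, out of the track; x along the wing, away from its red-dot end (up-slope at cam = 0); y across its 12 mm thickness, the way to pinch.
- roller_centre (a point): Centre of the brass roller, a disc of radius 24 mm, 8 mm thick, 5 to 13 mm above the track face, 8 mm off its bolt axis. Its x in fence, less 24 mm, is the gap.
- gauge_nose (a point): Tip of the round nose (radius 12 mm) of the loose steel gauge bar, half-way up its thickness. Bar 90 long, 24 wide, 10 mm thick, 0.08 to 0.17 kg. It lies on the track against the fence, right of the roller, nose pointing along +y of fence, 90 to 112 mm short of the stop; slides under a light push. Axes here level (z vertical), not tilted.
- gauge_handle (a point): Centre of the orange handle post on the bar's tail, perpendicular to the track: 14 mm diameter, 10 to 40 mm above the track face (point at 25 mm), 78 mm behind the nose tip, 12 mm ahead of the tail end, 12 mm up-slope of the fence face. Axes level as for the nose.
- gauge: The gauge bar as a whole; origin under its middle, on the track face, 45 mm behind the nose tip. Axes level.
- roller_unit: The roller unit on the track: blue bracket, bolt, brass roller and black wing together; origin and axes as fence.
- vial_white: Bystander: small bottle with white cap, 25 mm diameter, 48 mm tall, standing on the bench near the stand; origin under its centre. Leave alone.
- vial_blue: Bystander: small bottle with blue cap, 25 mm diameter, 48 mm tall, standing on the bench near the stand; origin under its centre. Leave alone.
- dish: Bystander: flat covered white dish, 61 mm diameter, 12 mm high, on the bench in front of the stand; origin under its centre. Leave alone.
Mind the look-alikes: they are no part of the job. What is shaped like the gauge but purple or yellow is not meant.

How it is judged:
By the outcome, as a careful person would: the job done as asked, in the order asked, and still so for the second after the job is handed in, with the robot touching nothing.
It also fails if it takes over 50 s, if anything falls off the work surface, if the arm or the gripper's body presses on something with over 40 N, if the wrist force passes 120 N, or if a joint passes its speed limit or range.

## Working session

There is one attempt and no reset: what is moved stays moved. The work goes in short steps, Python scripts to look and compute and a tool call to move; the robot and the scene stay as the last step left them, time stands still between calls to the robot, and variables do not carry over. Pictures are saved under pics/ and viewed, at most 10 in all, crops included, and the job is handed in when it is done.

Besides the shell and the picture viewer there is one more tool, called after "Emit:" in YAML: its name, and indented under it one key for each argument. step_arm: Moves the arm, as the interface text tells. Its arguments: {"type":"object","properties":{"commands":{"type":"array","items":{"type":"object","properties":{"fingers":{"type":"number"},"dx":{"type":"number"},"dy":{"type":"number"},"dz":{"type":"number"},"roll":{"type":"number"}}}},"squeeze":{"type":"number"}},"required":["commands"]}

```bash
mkdir -p pics
cat > h.py <<'E'
import numpy as np, cv2
from workcell import *
from scipy.spatial.transform import Rotation as R
def snap(n,tag):
    im,d=read_camera(n); np.savez(f'{tag}.npz',im=im,d=d); cv2.imwrite(f'pics/{tag}.png',im); return im,d
def world(n,u,v,z):
    c=calibration(n);K=np.array(c['intrinsics']);T=np.linalg.inv(np.array(c['world_to_cam']))
    x=(u-K[0,2])/K[0,0]*z; y=(v-K[1,2])/K[1,1]*z
    return (T@np.array([x,-y,-z,1]))[:3]
def pix(n,p):
    c=calibration(n);K=np.array(c['intrinsics']);W=np.array(c['world_to_cam'])
    q=W@np.append(p,1); return K[0,0]*q[0]/-q[2]+K[0,2], K[1,1]*-q[1]/-q[2]+K[1,2], -q[2]
E
python3 - <<'E'
from h import *
for n in('side','top'):
    snap(n,n+'0'); c=calibration(n); print(n,c)
print(read_state())
E
```

```text
side {'intrinsics': array([[592.84940935,   0.        , 327.85302384],
       [  0.        , 592.84940935, 231.03196903],
       [  0.        ,   0.        ,   1.        ]]), 'world_to_cam': array([[-6.31898765e-01, -7.75050473e-01,  8.45413435e-04,
         3.98361287e-01],
       [ 4.93815116e-01, -4.01766337e-01,  7.71187683e-01,
        -2.82205249e-01],
       [-5.97369720e-01,  4.87730022e-01,  6.36607291e-01,
        -6.84831798e-01],
       [ 0.00000000e+00,  0.00000000e+00,  0.00000000e+00,
         1.00000000e+00]])}
top {'intrinsics': array([[500.96891577,   0.        , 321.72036813],
       [  0.        , 500.96891577, 236.34595762],
       [  0.        ,   0.        ,   1.        ]]), 'world_to_cam': array([[ 0.00397671, -0.99996814, -0.00692117,  0.08226198],
       [ 0.98428156,  0.00269211,  0.17658584, -0.54004355],
       [-0.17656159, -0.00751462,  0.98426091, -0.86020175],
       [ 0.        ,  0.        ,  0.        ,  1.        ]])}
{'time': 0.1, 'q': array([ 1.20109207e+00,  2.64706650e-01,  1.60527232e+00, -8.81534201e-06,
        1.27369892e+00, -3.69015261e-02]), 'joint_vel': array([-0.00125334, -0.00087616, -0.00303876,  0.00013728,  0.00043905,
        0.00012496]), 'joint_torque': array([-4.39614423e-04, -5.16705751e+01, -3.68592060e+01, -9.57191651e-05,
        6.10290430e-03, -1.60578418e-05]), 'tool_pos': array([0.22027857, 0.63732926, 0.23004826]), 'tcp_rot': array([-0.52028349, -3.09779048,  0.00321028]), 'wrist_force': array([-0.09874384,  0.76815897, -0.77411139]), 'torque': array([-0.04985244,  0.00786415,  0.04428846]), 'grip_force': 0.0, 'width': 0.9994924559946132}
```

View pics/side0.png

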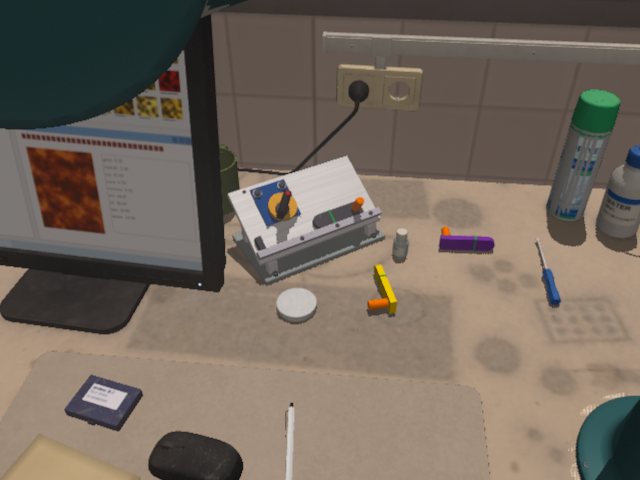

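View pics/top0.png

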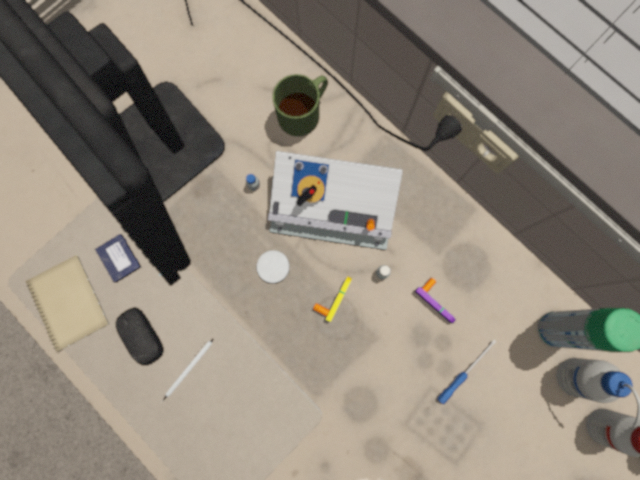

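The side view shows the stand around (305,215) with the orange post at about (358,205) and the wing at (284,203). In the top view the stand is around (335,200), the wing at (310,190) and the post at (371,226). I'll enlarge both.

Run:
```python
from h import *
a=np.load('side0.npz');b=np.load('top0.npz')
A=a['im'][150:285,225:390];B=b['im'][145:255,260:410]
cv2.imwrite('pics/cs.png',cv2.resize(A,None,fx=4.4,fy=4.4,interpolation=cv2.INTER_CUBIC))
cv2.imwrite('pics/ct.png',cv2.resize(B,None,fx=5,fy=5,interpolation=cv2.INTER_CUBIC))
# track plane fit from depth, top and side
def cloud(n,s,poly):
    m=np.zeros((480,640),np.uint8);cv2.fillPoly(m,[np.array(poly)],1)
    v,u=np.nonzero((m>0)&(s['d']>0)); return np.array([world(n,x,y,s['d'][y,x]) for x,y in zip(u,v)])
for n,s,p in(('top',b,[(332,168),(396,172),(390,210),(332,206)]),('side',a,[(300,182),(345,163),(360,190),(310,207)])):
    P=cloud(n,s,p); c=np.median(P,0);
    for k in range(4):
        U,S,V=np.linalg.svd(P-P.mean(0),full_matrices=False); r=(P-P.mean(0))@V[2]; P=P[abs(r)<max(.002,2*r.std())] if k<3 else P
    nn=V[2]*np.sign(V[2][2]); print(n,P.mean(0),nn,np.degrees(np.arccos(nn[2])),np.degrees(np.arctan2(nn[1],nn[0])),S[2]/len(P)**.5, len(P))
```

```text
top [0.62152844 0.01111919 0.07516747] [-0.49547971  0.07318206  0.86553119] 30.056583912226337 171.5981907405848 0.0011779984456926856 2168Traceback (most recent call last):
  File "<stdin>", line 11, in <module>
  File "<stdin>", line 9, in cloud
  File "h.py", line 7, in world
    c=calibration(n);K=np.array(c['intrinsics']);T=np.linalg.inv(np.array(c['world_to_cam']))
ValueError: time passes only in moves, steps and waits
```

View pics/cs.png

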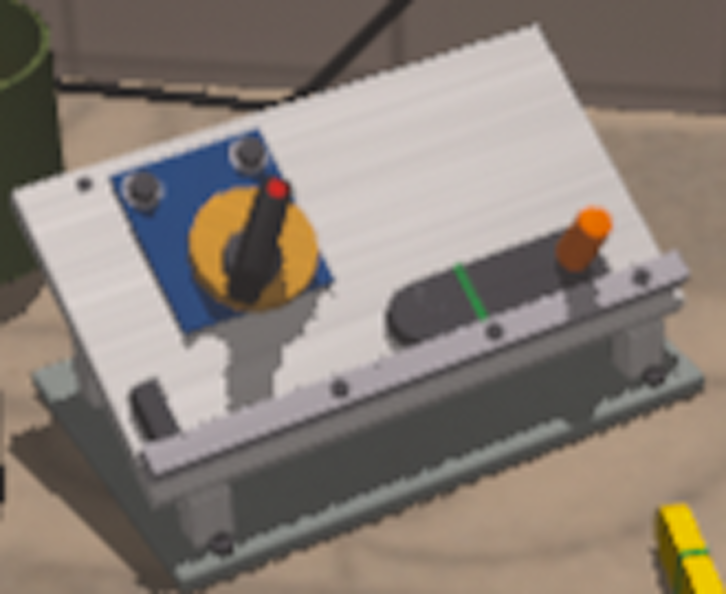

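View pics/ct.png

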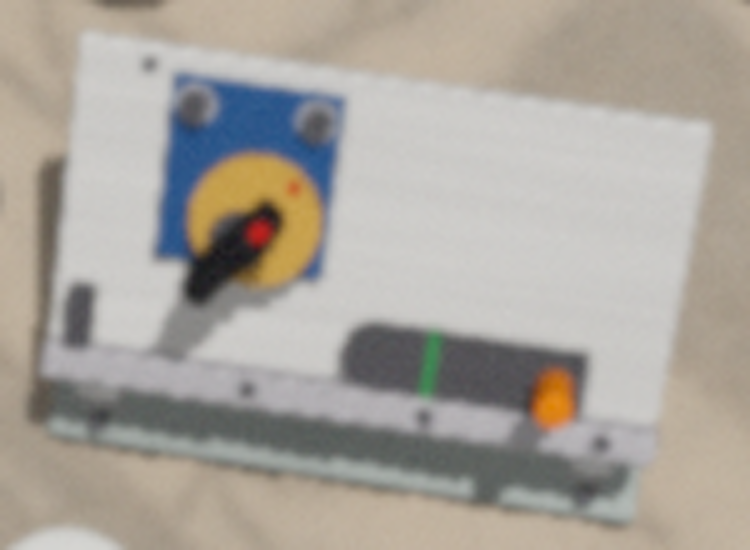

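Side crop: the roller disc is centred near (253,246), the wing's red end at (277,188) points up-slope and right, and the handle top is at (594,222). The fence strip runs from (140,455) to (685,265). Top crop: disc (256,220), red dot (259,232), handle top (555,380), fence ends at (45,350) and (657,430). Next I fit one model to both views.

```bash
cat >> h.py <<'E'
CAL={n:{k:np.array(v) for k,v in calibration(n).items()} for n in('side','top')}
def calibration(n): return CAL[n]
def frame(p): # p: x,y,z,yaw -> matrix fence->world
    Rm=(R.from_euler('z',p[3])*R.from_euler('y',-30,degrees=True)).as_matrix()
    return Rm,np.array(p[:3])
def tow(p,q): Rm,t=frame(p); return Rm@np.array(q,float)+t
CR={'side':(4.4,225,150),'top':(5,260,145)}
def un(n,u,v): s,a,b=CR[n]; return np.array([(u+.5)/s-.5+a,(v+.5)/s-.5+b])
E
cat > fit.py <<'E'
from h import *
from scipy.optimize import least_squares
import sys
def ell(im,n,lo,hi,box):
    hsv=cv2.cvtColor(im,cv2.COLOR_BGR2HSV); m=cv2.inRange(hsv,lo,hi); k=np.zeros_like(m); x0,y0,x1,y1=box; k[y0:y1,x0:x1]=m[y0:y1,x0:x1]
    s=4; k=cv2.resize(k,None,fx=s,fy=s,interpolation=cv2.INTER_LINEAR); k=(k>127).astype(np.uint8)
    cs,_=cv2.findContours(k,0,1); c=cv2.convexHull(np.vstack([q for q in cs if len(q)>12]))
    e=cv2.fitEllipse(c); return (np.array(e[0])+.5)/s-.5,np.array(e[1])/s
D={n:np.load(n+'0.npz')['im'] for n in('side','top')}
E={n:ell(D[n],n,(14,120,90),(24,255,255),b) for n,b in(('side',(262,188,300,224)),('top',(294,172,328,206)))}
print(E)
# params: x,y,z,yaw,bracket,cam,nose_y, side-camera pixel offset
def feats(p):
    f=p[:4];b,c,ny=p[4:7]; rc=np.array([46+b-8*np.cos(c),-8*np.sin(c),13])/1e3
    rd=np.array([46+b-16*np.cos(c),-16*np.sin(c),45])/1e3
    F={'side':[],'top':[]}
    def add(n,q,uv,w=1): F[n].append((q,uv,w))
    for n in F: add(n,rc,E[n][0],2)
    s,t='side','top'
    m=1e-3
    for n,L in((s,[((0,66,12),(136,450)),((-12,66,12),(153,474)),((0,-160,12),(678,251)),((-12,-160,12),(690,275)),((12,ny-78,40),(595,221)),((24,50,12),(150,380))]),
               (t,[((0,66,12),(46,344)),((-12,66,12),(42,376)),((0,-160,12),(660,426)),((-12,-160,12),(652,461)),((12,ny-78,40),(554,385)),((24,50,12),(92,284))])):
        for q,uv in L: add(n,np.array(q)*m,un(n,*uv),.6 if q[2]==40 or q[0]==24 else 1)
    add(t,(np.array([12,ny,5]))*m,un(t,343,353)); add(s,rd,un(s,277,188),.7); add(t,rd,un(t,259,232),.7)
    return F
def res(p,full=False):
    r=[]
    for n,L in feats(p).items():
        off=p[7:9] if n=='side' else p[9:11]
        for q,uv,w in L: r+=list(w*(np.array(pix(n,tow(p[:4],q))[:2])+off-uv))
    return np.array(r) if full else np.r_[r,(p[4]-2.5)/4,p[7:]/1.5*.7]
if __name__=='__main__':
    p0=np.r_[.56,.06,.04,-.14,2.5,2.5,-50,0,0,0,0]
    S=least_squares(res,p0,loss='soft_l1',x_scale=np.r_[.01,.01,.01,.1,1,.1,5,1,1,1,1])
    p=S.x; print(np.round(p,4)); r=res(p,True); print(np.round(r.reshape(-1,2),1).tolist())
    C=np.linalg.inv(S.jac.T@S.jac); print('sd',np.round(np.sqrt(np.diag(C)),4))
    np.save('p.npy',p)
    print('gap',14+p[4]+8*(1-np.cos(p[5])))
    # depth check of track plane
    b=np.load('top0.npz');Rm,t=frame(p)
    for n in('top','side'):
        d=np.load(n+'0.npz')['d']
        for q in((60,-80),(60,-100),(80,-60)):
            u,v,z=pix(n,tow(p,np.array([*q,0])/1e3)); print(n,q,d[int(round(v)),int(round(u))]-z)
    for n,s in(('wing',(46+p[4],0,45)),('handle top',(12,p[6]-78,40)),('fence',(0,0,0)),('nose',(12,p[6],5))): print(n,tow(p,np.array(s)/1e3))
E
python3 fit.py
```

```text
{'side': (array([282.00613403, 206.19012451]), array([27.36231422, 29.85845375])), 'top': (array([310.61898804, 188.61239624]), array([25.5649929 , 26.16552734]))}
[ 5.7750e-01  1.1680e-01  3.9300e-02 -1.4310e-01  4.3131e+00  2.4392e+00
 -4.2128e+01  5.2430e-01  9.0570e-01  8.5360e-01 -8.5510e-01]
[[0.1, -0.3], [0.9, -0.1], [0.3, 1.2], [-1.1, -0.5], [-0.5, 0.1], [-0.1, 0.1], [0.4, -0.6], [-0.3, 0.4], [-0.2, 0.4], [-0.3, -0.4], [-0.1, -0.6], [-0.2, 0.8], [0.3, 0.0], [0.2, 2.8], [0.2, 0.2], [-0.0, -1.2], [0.4, -0.4]]
sd [0.0036 0.0031 0.0044 0.007  1.2169 0.1233 1.5717 1.7326 1.9648 1.6885
 1.7903]
gap 32.41929417549882
top (60, -80) -0.0004675780832816834
top (60, -100) -0.004554222403527763
top (80, -60) -0.002116964072990002
side (60, -80) 0.0015237702610687576
side (60, -100) -0.0019615625605906573
side (80, -60) -9.30722532659356e-05
wing [0.59839883 0.11383496 0.10342668]
handle top [ 0.55090096 -0.00068995  0.07994001]
fence [0.5775418  0.11684007 0.039299  ]
nose [0.57934561 0.07401716 0.04962912]
```

```bash
cat >> h.py <<'E'
def rows(wps,step=.06):
    s=read_state(); Rt=R.from_rotvec(s['tcp_rot']).as_matrix(); o=cur=np.array(s['tool_pos'])
    h=Rt[:,1]; print('tool y heading deg',np.degrees(np.arctan2(h[1],h[0])),'tcp',np.round(o,4))
    for w in wps:
        w=np.array(w,float); n=max(1,int(np.ceil(np.linalg.norm(w-cur)/step)))
        for k in range(1,n+1):
            print(np.round(Rt.T@(cur+(w-cur)*k/n-o),4).tolist(), np.round(cur+(w-cur)*k/n,3))
        cur=w
def edge2tcp(p,q): # q: finger down-slope bottom edge, fence mm -> tcp world
    return tow(p,(np.array(q)+11*np.array([np.cos(np.pi/6),0,-.5]))/1e3)
E
python3 - <<'E'
from h import *
p=np.load('p.npy')
t=edge2tcp(p,(82,-30,33)); print(t, edge2tcp(p,(60,-30,33)))
rows([(.30,.27,.23),(.45,.05,.22),(t[0],t[1],.20)],.0615)
E
```

```text
[0.638108   0.07780379 0.10887783] [0.61925017 0.08052086 0.09787783]
tool y heading deg 70.93196042773484 tcp [0.2203 0.6373 0.23  ]
[-0.0279, -0.0459, 0.0001] [0.232 0.585 0.23 ]
[-0.0558, -0.0918, 0.0002] [0.243 0.532 0.23 ]
[-0.0837, -0.1376, 0.0003] [0.254 0.48  0.23 ]
[-0.1116, -0.1835, 0.0004] [0.266 0.427 0.23 ]
[-0.1395, -0.2294, 0.0005] [0.277 0.375 0.23 ]
[-0.1674, -0.2753, 0.0006] [0.289 0.322 0.23 ]
[-0.1954, -0.3211, 0.0007] [0.3  0.27 0.23]
[-0.2381, -0.3529, 0.0028] [0.33  0.226 0.228]
[-0.2808, -0.3847, 0.0048] [0.36  0.182 0.226]
[-0.3235, -0.4165, 0.0069] [0.39  0.138 0.224]
[-0.3663, -0.4483, 0.009] [0.42  0.094 0.222]
[-0.409, -0.48, 0.011] [0.45 0.05 0.22]
[-0.4512, -0.4581, 0.016] [0.497 0.057 0.215]
[-0.4933, -0.4361, 0.0209] [0.544 0.064 0.21 ]
[-0.5355, -0.4142, 0.0259] [0.591 0.071 0.205]
[-0.5777, -0.3923, 0.0308] [0.638 0.078 0.2  ]
```

Emit:
step_arm:
  commands:
    - {"fingers":1,"dx":-0.028,"dy":-0.046,"dz":0}
    - {"fingers":1,"dx":-0.056,"dy":-0.092,"dz":0}
    - {"fingers":1,"dx":-0.084,"dy":-0.138,"dz":0}
    - {"fingers":1,"dx":-0.112,"dy":-0.184,"dz":0}
    - {"fingers":1,"dx":-0.14,"dy":-0.229,"dz":0}
    - {"fingers":1,"dx":-0.167,"dy":-0.275,"dz":0}
    - {"fingers":1,"dx":-0.195,"dy":-0.321,"dz":0}
    - {"fingers":1,"dx":-0.238,"dy":-0.353,"dz":0.003}
  squeeze: 20

```text
invalid input
```

Run:
```python
from h import *
rows([(.45,.05,.22),(.638,.078,.20),(.638,.078,.13)],.0615)
```

```text
tool y heading deg 70.93196042773484 tcp [0.2203 0.6373 0.23  ]
[-0.0372, -0.0436, 0.001] [0.241 0.584 0.229]
[-0.0744, -0.0873, 0.002] [0.262 0.531 0.228]
[-0.1115, -0.1309, 0.003] [0.283 0.477 0.227]
[-0.1487, -0.1746, 0.004] [0.304 0.424 0.226]
[-0.1859, -0.2182, 0.005] [0.325 0.37  0.225]
[-0.2231, -0.2618, 0.006] [0.346 0.317 0.225]
[-0.2603, -0.3055, 0.007] [0.366 0.264 0.224]
[-0.2974, -0.3491, 0.008] [0.387 0.21  0.223]
[-0.3346, -0.3928, 0.009] [0.408 0.157 0.222]
[-0.3718, -0.4364, 0.01] [0.429 0.103 0.221]
[-0.409, -0.48, 0.011] [0.45 0.05 0.22]
[-0.4511, -0.4581, 0.016] [0.497 0.057 0.215]
[-0.4933, -0.4361, 0.0209] [0.544 0.064 0.21 ]
[-0.5354, -0.4141, 0.0259] [0.591 0.071 0.205]
[-0.5775, -0.3921, 0.0308] [0.638 0.078 0.2  ]
[-0.5775, -0.392, 0.0658] [0.638 0.078 0.165]
[-0.5775, -0.392, 0.1008] [0.638 0.078 0.13 ]
```

Invalid input: perhaps every key is required (roll was missing).

Emit:
step_arm:
  commands:
    - {"fingers":1.0,"dx":-0.028,"dy":-0.046,"dz":0.0,"roll":0.0}
    - {"fingers":1.0,"dx":-0.056,"dy":-0.092,"dz":0.0,"roll":0.0}
    - {"fingers":1.0,"dx":-0.084,"dy":-0.138,"dz":0.0,"roll":0.0}
    - {"fingers":1.0,"dx":-0.112,"dy":-0.184,"dz":0.0,"roll":0.0}
    - {"fingers":1.0,"dx":-0.14,"dy":-0.229,"dz":0.0,"roll":0.0}
    - {"fingers":1.0,"dx":-0.167,"dy":-0.275,"dz":0.0,"roll":0.0}
    - {"fingers":1.0,"dx":-0.195,"dy":-0.321,"dz":0.0,"roll":0.0}
    - {"fingers":1.0,"dx":-0.238,"dy":-0.353,"dz":0.003,"roll":0.0}
  squeeze: 20

```text
time: 1.1
tool_pos: [0.3295, 0.2249, 0.2281]
tcp_rot: [0.518, 3.098, 0.001]
wrist_force: [0.3, 0.4, -0.8]
width: 0.002
grip_force: 0.0
```

Run:
```python
from h import *
rows([(.45,.05,.22),(.638,.078,.20)],.0615)
```

```text
tool y heading deg 70.99925999960975 tcp [0.3295 0.2249 0.2281]
[-0.0427, -0.0315, 0.002] [0.36  0.181 0.226]
[-0.0854, -0.0631, 0.004] [0.39  0.137 0.224]
[-0.1281, -0.0946, 0.0061] [0.42  0.094 0.222]
[-0.1708, -0.1261, 0.0081] [0.45 0.05 0.22]
[-0.213, -0.1042, 0.0131] [0.497 0.057 0.215]
[-0.2552, -0.0823, 0.0181] [0.544 0.064 0.21 ]
[-0.2973, -0.0604, 0.0231] [0.591 0.071 0.205]
[-0.3395, -0.0384, 0.0282] [0.638 0.078 0.2  ]
```

Emit:
step_arm:
  commands:
    - {"fingers":1.0,"dx":-0.043,"dy":-0.032,"dz":0.002,"roll":0.0}
    - {"fingers":1.0,"dx":-0.085,"dy":-0.063,"dz":0.004,"roll":0.0}
    - {"fingers":1.0,"dx":-0.128,"dy":-0.095,"dz":0.006,"roll":0.0}
    - {"fingers":1.0,"dx":-0.171,"dy":-0.126,"dz":0.008,"roll":-3.0}
    - {"fingers":1.0,"dx":-0.213,"dy":-0.104,"dz":0.013,"roll":-6.0}
    - {"fingers":1.0,"dx":-0.255,"dy":-0.082,"dz":0.018,"roll":-9.0}
    - {"fingers":1.0,"dx":-0.297,"dy":-0.06,"dz":0.023,"roll":-10.8}
    - {"fingers":1.0,"dx":-0.3395,"dy":-0.0385,"dz":0.028,"roll":-10.8}

```text
time: 2.1
tool_pos: [0.6396, 0.0793, 0.1994]
tcp_rot: [-0.226, -3.132, 0.0]
wrist_force: [-0.5, -0.2, -0.3]
width: -0.001
grip_force: 0.0
```

Run:
```python
from h import *
p=np.load('p.npy')
rows([edge2tcp(p,(86,-30,33)),edge2tcp(p,(71,-30,33)),edge2tcp(p,(62,-30,33))],.045)
```

```text
tool y heading deg 81.73094180861055 tcp [0.6396 0.0793 0.1994]
[-0.0011, -0.0008, 0.0443] [0.641 0.078 0.155]
[-0.0023, -0.0017, 0.0885] [0.642 0.077 0.111]
[0.0107, -0.0017, 0.096] [0.629 0.079 0.103]
[0.0185, -0.0017, 0.1005] [0.621 0.08  0.099]
```

Emit:
step_arm:
  commands:
    - {"fingers":1.0,"dx":-0.002,"dy":-0.0015,"dz":0.044,"roll":0.0}
    - {"fingers":1.0,"dx":-0.002,"dy":-0.0015,"dz":0.08,"roll":0.0}
    - {"fingers":1.0,"dx":-0.002,"dy":-0.0015,"dz":0.0885,"roll":0.0}

```text
time: 2.48
tool_pos: [0.6373, 0.0772, 0.1077]
tcp_rot: [-0.226, -3.126, 0.002]
wrist_force: [-0.2, -0.1, 0.4]
width: 0.002
grip_force: 0.0
```

Run:
```python
from h import *
ims={}
for n in('side','top'): ims[n],_=snap(n,n+'1')
A=cv2.resize(ims['side'][150:285,225:390],None,fx=3,fy=3,interpolation=cv2.INTER_CUBIC)
B=cv2.resize(ims['top'][130:255,260:360],None,fx=3.24,fy=3.24,interpolation=cv2.INTER_CUBIC)[:405]
cv2.imwrite('pics/m1.png',np.hstack([A[:400],B[:400]])[:, :800])
print(read_state()['wrist_force'],read_state()['tool_pos'])
```

```text
[-0.61938352  0.01810404  0.49939661] [0.63911778 0.07743076 0.11049445]
```

View pics/m1.png

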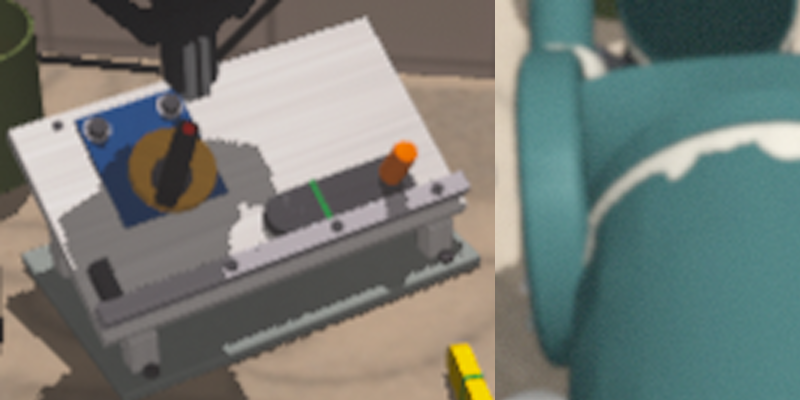

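The fingertips sit just up-slope of the wing's red end, at (190,95) against the red dot at (190,128). Pushing down-slope.

Emit:
step_arm:
  commands:
    - {"fingers":1.0,"dx":0.005,"dy":0.0,"dz":0.003,"roll":0.0}
    - {"fingers":1.0,"dx":0.01,"dy":0.0,"dz":0.006,"roll":0.0}
    - {"fingers":1.0,"dx":0.013,"dy":0.0,"dz":0.0075,"roll":0.0}
    - {"fingers":1.0,"dx":0.016,"dy":0.0,"dz":0.009,"roll":0.0}
    - {"fingers":1.0,"dx":0.019,"dy":0.0,"dz":0.011,"roll":0.0}
    - {"fingers":1.0,"dx":0.0208,"dy":0.0,"dz":0.012,"roll":0.0}
    - {"fingers":1.0,"dx":0.0208,"dy":0.0,"dz":0.012,"roll":0.0}

```text
time: 3.45
tool_pos: [0.6194, 0.0805, 0.0996]
tcp_rot: [-0.226, -3.133, 0.0]
wrist_force: [-0.1, 0.3, -0.3]
width: 0.001
grip_force: 0.0
```

Run:
```python
from h import *
p=np.load('p.npy');s=read_state();Rm,t=frame(p)
q=1e3*Rm.T@(s['tool_pos']-t)-11*np.array([np.cos(np.pi/6),0,-.5]);print('edge',q)
im,_=snap('side','side2')
cv2.imwrite('pics/m2.png',cv2.resize(im[165:235,245:345],None,fx=6,fy=6,interpolation=cv2.INTER_CUBIC))
```

```text
edge [ 60.98987259 -29.98532586  34.41603018]
```

View pics/m2.png

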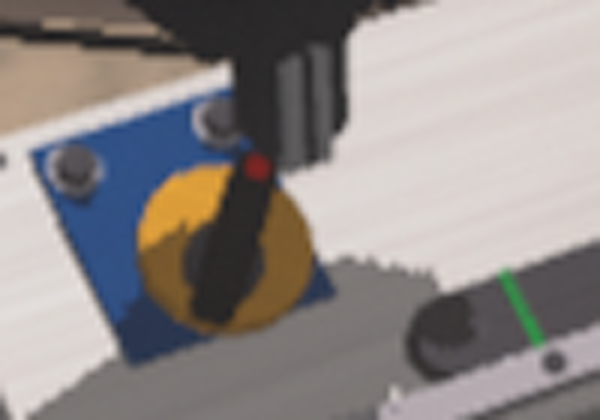

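The wing hasn't moved yet: its red end at (257,167) is just touching the tips at (290,165). I'll push on.

Emit:
step_arm:
  commands:
    - {"fingers":1.0,"dx":0.003,"dy":0.0,"dz":0.0017,"roll":0.0}
    - {"fingers":1.0,"dx":0.006,"dy":0.0,"dz":0.0035,"roll":0.0}
    - {"fingers":1.0,"dx":0.009,"dy":0.0,"dz":0.005,"roll":0.0}
    - {"fingers":1.0,"dx":0.009,"dy":0.0,"dz":0.005,"roll":0.0}

```text
time: 4.0
tool_pos: [0.6154, 0.0812, 0.0976]
tcp_rot: [0.226, 3.123, 0.0]
wrist_force: [7.7, -2.4, 2.7]
width: -0.005
grip_force: 3.8
```

```bash
cat >> h.py <<'E'
def edge():
    p=np.load('p.npy');s=read_state();Rm,t=frame(p)
    print('edge',1e3*Rm.T@(s['tool_pos']-t)-11*np.array([np.cos(np.pi/6),0,-.5]),'F',s['wrist_force'])
E
python3 - <<'E'
from h import *
edge()
im,_=snap('side','side3')
cv2.imwrite('pics/m3.png',cv2.resize(im[165:235,245:345],None,fx=6,fy=6,interpolation=cv2.INTER_CUBIC))
E
```

```text
edge [ 56.50282881 -29.83406843  34.70498361] F [ 7.67444891 -2.38633853  2.71630236]
```

View pics/m3.png

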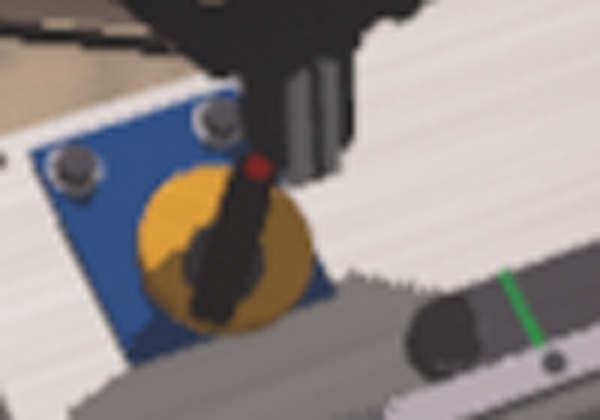

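Emit:
step_arm:
  commands:
    - {"fingers":1.0,"dx":0.003,"dy":0.0,"dz":0.0017,"roll":0.0}
    - {"fingers":1.0,"dx":0.006,"dy":0.0,"dz":0.0035,"roll":0.0}
    - {"fingers":1.0,"dx":0.006,"dy":0.0,"dz":0.0035,"roll":0.0}

```text
time: 4.42
tool_pos: [0.6122, 0.0799, 0.0959]
tcp_rot: [0.224, 3.117, -0.004]
wrist_force: [10.7, -10.4, 6.4]
width: -0.001
grip_force: 7.7
```

Run:
```python
from h import *
edge()
```

```text
edge [ 52.99260974 -31.66224858  34.71675529] F [ 10.6543075  -10.38951357   6.4194656 ]
```

I'm pushing on the wing's end face, on the wrong side of it. I'll back off up-slope, shift towards +y, and push on the broad face.

Emit:
step_arm:
  commands:
    - {"fingers":1.0,"dx":-0.015,"dy":-0.002,"dz":-0.009,"roll":0.0}
    - {"fingers":1.0,"dx":-0.028,"dy":-0.002,"dz":-0.016,"roll":0.0}
    - {"fingers":1.0,"dx":-0.028,"dy":0.018,"dz":-0.016,"roll":0.0}
    - {"fingers":1.0,"dx":-0.028,"dy":0.018,"dz":-0.016,"roll":0.0}

```text
time: 4.92
tool_pos: [0.6345, 0.0984, 0.1065]
tcp_rot: [-0.224, -3.132, -0.001]
wrist_force: [0.4, 0.0, 0.1]
width: 0.003
grip_force: 0.0
```

Run:
```python
from h import *
edge()
```

```text
edge [ 75.19640446 -10.09857356  34.22339876] F [0.39778598 0.04315037 0.11036767]
```

Emit:
step_arm:
  commands:
    - {"fingers":1.0,"dx":0.003,"dy":-0.002,"dz":0.0017,"roll":0.0}
    - {"fingers":1.0,"dx":0.006,"dy":-0.003,"dz":0.0035,"roll":0.0}
    - {"fingers":1.0,"dx":0.009,"dy":-0.004,"dz":0.005,"roll":0.0}
    - {"fingers":1.0,"dx":0.012,"dy":-0.004,"dz":0.007,"roll":0.0}
    - {"fingers":1.0,"dx":0.012,"dy":-0.004,"dz":0.007,"roll":0.0}

```text
time: 5.55
tool_pos: [0.6259, 0.0942, 0.1024]
tcp_rot: [0.226, 3.126, 0.002]
wrist_force: [6.1, -0.4, 1.8]
width: -0.003
grip_force: 3.0
```

Run:
```python
from h import *
edge()
im,_=snap('side','side4')
cv2.imwrite('pics/m4.png',cv2.resize(im[165:235,245:345],None,fx=6,fy=6,interpolation=cv2.INTER_CUBIC))
```

```text
edge [ 66.27921844 -15.52512537  34.63754047] F [ 6.14008348 -0.38312851  1.7562479 ]
```

View pics/m4.png

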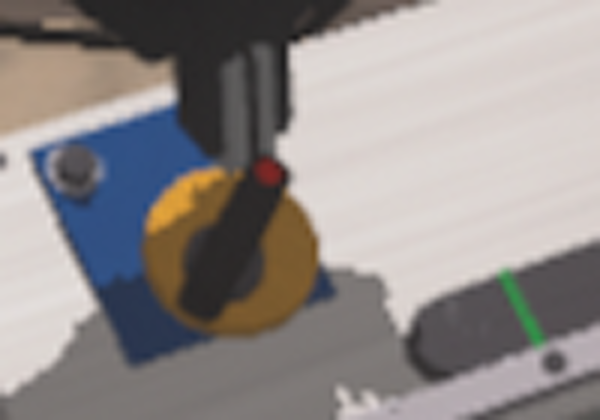

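The wing is turning now: the red end is at (268,172). Next a measuring script that uses the red dot and the brass disc.

```bash
cat > meas.py <<'E'
from h import *
from scipy.optimize import least_squares
import sys
p=np.load('p.npy')
def comp(m,amin): 
    n,l,st,c=cv2.connectedComponentsWithStats(m.astype(np.uint8)); 
    k=1+np.argmax(st[1:,4]); return l==k
def feat(im):
    x0,y0=255,180; c=cv2.resize(im[y0:230,x0:305],None,fx=6,fy=6,interpolation=cv2.INTER_CUBIC)
    h=cv2.cvtColor(c,cv2.COLOR_BGR2HSV); B,G,Rr=[c[...,i].astype(int) for i in range(3)]
    red=comp(((h[...,0]<8)|(h[...,0]>172))&(h[...,1]>130)&(Rr>70),5)
    br=((h[...,0]>=12)&(h[...,0]<=26)&(h[...,1]>110)&(Rr>60)).astype(np.uint8)
    br=cv2.morphologyEx(br,cv2.MORPH_OPEN,np.ones((5,5))); cs,_=cv2.findContours(br,0,1)
    hull=cv2.convexHull(np.vstack([q for q in cs if cv2.contourArea(q)>60]))
    v,u=np.nonzero(red); f=lambda q:(np.array(q)+.5)/6-.5+[x0,y0]
    return f([u.mean(),v.mean()]), f(hull[:,0,:].astype(float))
def rollres(uv_hull,xc,yc):
    # hull points -> plane z=13mm -> radial misfit
    Rm,t=frame(p);K=CAL['side']['intrinsics'];T=np.linalg.inv(CAL['side']['world_to_cam'])
    out=[]
    for u,v in uv_hull-p[7:9]:
        d=T[:3,:3]@np.array([(u-K[0,2])/K[0,0],-(v-K[1,2])/K[1,1],-1]);o=Rm.T@(T[:3,3]-t);dd=Rm.T@d
        s=(.013-o[2])/dd[2]; out.append((o+s*dd)[:2]*1e3)
    return np.array(out)
def onplane(uv,z):
    Rm,t=frame(p);K=CAL['side']['intrinsics'];T=np.linalg.inv(CAL['side']['world_to_cam'])
    u,v=uv-p[7:9];d=T[:3,:3]@np.array([(u-K[0,2])/K[0,0],-(v-K[1,2])/K[1,1],-1]);o=Rm.T@(T[:3,3]-t);dd=Rm.T@d
    return (o+(z-o[2])/dd[2]*dd)[:2]*1e3
if __name__=='__main__':
    for tag in sys.argv[1:]:
        try: im=np.load(tag+'.npz')['im']
        except FileNotFoundError: im,_=snap('side',tag)
        dot,h=feat(im); P=rollres(h,0,0)
        S=least_squares(lambda q:np.hypot(P[:,0]-q[0],P[:,1]-q[1])-q[2],[55,-5,24],loss='soft_l1',f_scale=.4)
        print(tag,'roller',np.round(S.x,2),'rms',round(float(np.sqrt(np.mean(S.fun**2))),2),'dot@45',np.round(onplane(dot,.045),2))
    edge()
E
python3 meas.py side0 side1 side4
```

```text
side0 roller [56.61 -5.51 24.09] rms 0.47 dot@45 [ 62.99 -11.16]
side1 roller [56.19 -5.16 23.9 ] rms 0.52 dot@45 [ 62.99 -11.01]
side4 roller [55.27 -6.21 23.94] rms 0.48 dot@45 [ 60.86 -13.22]
edge [ 66.23470625 -15.53048103  34.60783718] F [6.52883578 0.08460524 2.24659897]
```

Emit:
step_arm:
  commands:
    - {"fingers":1.0,"dx":0.003,"dy":-0.001,"dz":0.0017,"roll":0.0}
    - {"fingers":1.0,"dx":0.005,"dy":-0.002,"dz":0.003,"roll":0.0}
    - {"fingers":1.0,"dx":0.005,"dy":-0.002,"dz":0.003,"roll":0.0}

```text
time: 5.98
tool_pos: [0.6235, 0.0922, 0.1012]
tcp_rot: [0.226, 3.12, 0.001]
wrist_force: [9.5, -2.1, 3.6]
width: -0.0
grip_force: 5.3
```

```bash
python3 meas.py side5
```

```text
side5 roller [54.38 -6.97 24.  ] rms 0.52 dot@45 [ 59.09 -14.4 ]
edge [ 63.87698384 -17.82481296  34.62695065] F [10.17973009 -2.16553975  4.2509678 ]
```

Emit:
step_arm:
  commands:
    - {"fingers":1.0,"dx":0.003,"dy":0.001,"dz":0.0015,"roll":0.0}
    - {"fingers":1.0,"dx":0.005,"dy":0.001,"dz":0.003,"roll":0.0}
    - {"fingers":1.0,"dx":0.005,"dy":0.001,"dz":0.003,"roll":0.0}

```text
time: 6.4
tool_pos: [0.6214, 0.0914, 0.1001]
tcp_rot: [0.224, 3.114, -0.005]
wrist_force: [13.9, -10.9, 8.3]
width: 0.004
grip_force: 8.3
```

```bash
python3 meas.py side6
python3 - <<'E'
from h import *
from meas import onplane
from scipy.ndimage import map_coordinates
p=np.load('p.npy')
for tag in('side0',):
    g=cv2.cvtColor(np.load(tag+'.npz')['im'],cv2.COLOR_BGR2GRAY).astype(float)
    def prof(xs,y,z):
        uv=np.array([np.array(pix('side',tow(p[:4],np.array([x,y,z])/1e3))[:2])+p[7:9] for x in xs]); return map_coordinates(g,[uv[:,1],uv[:,0]],order=1)
    xs=np.arange(16,32,.25)
    for y in(-60,-66,-70,-82,-88,-94,-100):
        v=prof(xs,y,10); th=(np.median(v[:12])+np.median(v[-12:]))/2; i=np.argmax(v>th); print(y,'upper edge x',round(xs[i]-.25*(v[i]-th)/(v[i]-v[i-1]),2),end=' | ')
    print()
    ys=np.arange(-52,-30,.25)
    for x in(12,):
        v=np.array([prof([x],y,10)[0] for y in ys]); print(np.round(v[::4]))
E
```

```text
side6 roller [53.48 -7.24 23.95] rms 0.59 dot@45 [ 57.36 -15.3 ]
edge [ 61.60827328 -19.01318998  34.64446622] F [12.42175317 -9.84981137  9.23400404]
-60 upper edge x 24.15 | -66 upper edge x 24.43 | -70 upper edge x 24.12 | -82 upper edge x 23.85 | -88 upper edge x 23.74 | -94 upper edge x 23.97 | -100 upper edge x 24.04 | 
[ 78.  78.  78.  78.  78.  79.  78.  76.  71.  63.  61.  65. 102. 143.
 175. 200. 201. 201. 201. 201. 201. 201.]
```

Emit:
step_arm:
  commands:
    - {"fingers":1.0,"dx":0.002,"dy":-0.003,"dz":0.001,"roll":0.0}
    - {"fingers":1.0,"dx":0.005,"dy":-0.003,"dz":0.003,"roll":0.0}
    - {"fingers":1.0,"dx":0.005,"dy":-0.003,"dz":0.003,"roll":0.0}

```text
time: 6.82
tool_pos: [0.6134, 0.0887, 0.0955]
tcp_rot: [0.224, 3.12, -0.006]
wrist_force: [8.9, -9.6, 4.7]
width: -0.002
grip_force: 6.1
```

```bash
python3 meas.py side7
```

```text
side7 roller [49.49 -7.61 24.13] rms 0.59 dot@45 [ 49.8  -16.36]
edge [ 52.54237155 -22.65927025  34.35754325] F [  8.44820799 -10.65926344   5.16328766]
```

Emit:
step_arm:
  commands:
    - {"fingers":1.0,"dx":0.001,"dy":0.0,"dz":0.0006,"roll":0.0}
    - {"fingers":1.0,"dx":0.001,"dy":0.0,"dz":0.0006,"roll":0.0}

```text
time: 7.12
tool_pos: [0.6114, 0.0888, 0.0943]
tcp_rot: [0.224, 3.122, -0.007]
wrist_force: [6.4, -12.1, 5.7]
width: 0.003
grip_force: 6.4
```

```bash
python3 meas.py side8 side9
```

```text
side8 roller [48.38 -7.42 24.09] rms 0.64 dot@45 [ 47.72 -16.05]
side9 roller [48.27 -7.33 24.02] rms 0.58 dot@45 [ 47.48 -15.94]
edge [ 50.15282563 -22.96295293  34.29969146] F [  7.653808   -12.02614761   5.45485992]
```

It has crept slightly past (gap about 24.3). I'll withdraw and re-measure.

Emit:
step_arm:
  commands:
    - {"fingers":1.0,"dx":-0.016,"dy":-0.001,"dz":-0.01,"roll":0.0}
    - {"fingers":1.0,"dx":-0.03,"dy":-0.001,"dz":-0.03,"roll":0.0}
    - {"fingers":1.0,"dx":-0.03,"dy":-0.001,"dz":-0.06,"roll":0.0}
    - {"fingers":1.0,"dx":-0.03,"dy":-0.001,"dz":-0.08,"roll":0.0}

```text
time: 7.72
tool_pos: [0.6358, 0.0869, 0.172]
tcp_rot: [0.227, 3.133, -0.0]
wrist_force: [0.5, 1.0, -0.2]
width: -0.001
grip_force: 0.0
```

```bash
python3 meas.py side10 side11
python3 - <<'E'
from meas import *
from scipy.optimize import least_squares
M=[]
for t in ['side%d'%i for i in (0,1,4,5,6,7,8,9,10,11)]:
    d,h=feat(np.load(t+'.npz')['im']);P=rollres(h,0,0)
    S=least_squares(lambda q:np.hypot(P[:,0]-q[0],P[:,1]-q[1])-24,[55,-5],loss='soft_l1',f_scale=.4);M.append(np.r_[S.x,onplane(d,.045)])
M=np.array(M)
def r(q):
    bx,by,rd,dx,dy=q[:5];c=q[5:]
    return np.r_[M[:,0]-bx+8*np.cos(c),M[:,1]-by+8*np.sin(c),M[:,2]-bx-dx+rd*np.cos(c),M[:,3]-by-dy+rd*np.sin(c),dx/1,dy/1,by/.5]
S=least_squares(r,np.r_[50,0,16,0,0,np.full(len(M),2.)]);print(np.round(S.x,2),'gaps',np.round(S.x[0]-8*np.cos(S.x[5:])-24,2),'rms',np.std(S.fun))
E
```

```text
side10 roller [48.14 -7.2  23.98] rms 0.66 dot@45 [ 47.2  -15.79]
side11 roller [48.29 -7.28 24.07] rms 0.67 dot@45 [ 47.19 -15.85]
edge [112.59056413 -20.72944698  90.29521369] F [ 0.23782311 -0.37108464  0.26378819]
[50.38  0.18 16.32  0.7  -0.23  2.39  2.4   2.21  2.08  1.96  1.48  1.35
  1.34  1.32  1.32] gaps [32.24 32.27 31.17 30.28 29.44 25.69 24.65 24.53 24.39 24.42] rms 0.20276099976588152
```

Run:
```python
from h import *
p=np.load('p.npy')
rows([edge2tcp(p,(100,24,60)),edge2tcp(p,(68,24,34)),edge2tcp(p,(60,24,34))],.05)
```

```text
tool y heading deg 81.72805924031827 tcp [0.6373 0.0873 0.1738]
[-0.002, 0.0223, 0.0163] [0.643 0.109 0.158]
[-0.004, 0.0447, 0.0326] [0.648 0.131 0.141]
[0.0109, 0.0446, 0.071] [0.633 0.133 0.103]
[0.0178, 0.0446, 0.075] [0.626 0.134 0.099]
```

Emit:
step_arm:
  commands:
    - {"fingers":1.0,"dx":-0.002,"dy":0.022,"dz":0.016,"roll":0.0}
    - {"fingers":1.0,"dx":-0.004,"dy":0.0445,"dz":0.033,"roll":0.0}
    - {"fingers":1.0,"dx":0.005,"dy":0.0445,"dz":0.058,"roll":0.0}
    - {"fingers":1.0,"dx":0.011,"dy":0.0445,"dz":0.071,"roll":0.0}
    - {"fingers":1.0,"dx":0.0155,"dy":0.0445,"dz":0.0735,"roll":0.0}
    - {"fingers":1.0,"dx":0.0178,"dy":0.0445,"dz":0.075,"roll":0.0}
    - {"fingers":1.0,"dx":0.0178,"dy":0.0445,"dz":0.075,"roll":0.0}

```text
time: 8.7
tool_pos: [0.6251, 0.1341, 0.0966]
tcp_rot: [0.227, 3.132, 0.001]
wrist_force: [0.0, 0.1, 0.2]
width: -0.0
grip_force: 0.6
```

```bash
python3 meas.py side12
```

```text
side12 roller [48.19 -7.56 24.2 ] rms 0.49 dot@45 [ 47.18 -15.97]
edge [57.87916157 23.76910213 32.85112048] F [ 0.28129239  1.2475363  -0.20253152]
```

Emit:
step_arm:
  commands:
    - {"fingers":1.0,"dx":0.0017,"dy":0.0,"dz":0.001,"roll":0.0}
    - {"fingers":1.0,"dx":0.0035,"dy":0.0,"dz":0.002,"roll":0.0}
    - {"fingers":1.0,"dx":0.0035,"dy":0.0,"dz":0.002,"roll":0.0}

```text
time: 9.12
tool_pos: [0.6231, 0.1347, 0.0953]
tcp_rot: [0.226, 3.129, 0.002]
wrist_force: [4.6, 2.6, 3.0]
width: 0.003
grip_force: 3.1
```

```bash
python3 meas.py side13
```

```text
side13 roller [48.18 -7.51 24.26] rms 0.51 dot@45 [ 47.22 -15.97]
edge [55.22867478 24.18886079 32.74318793] F [4.86245737 1.81846844 4.26391298]
```

Contact made at 7 N. I'll push in smaller steps.

Emit:
step_arm:
  commands:
    - {"fingers":1.0,"dx":0.0015,"dy":0.0,"dz":0.0009,"roll":0.0}
    - {"fingers":1.0,"dx":0.0015,"dy":0.0,"dz":0.0009,"roll":0.0}

```text
time: 9.43
tool_pos: [0.6227, 0.1349, 0.0951]
tcp_rot: [0.226, 3.127, 0.002]
wrist_force: [5.7, 2.5, 5.3]
width: 0.005
grip_force: 4.3
```

```bash
python3 meas.py side14
```

```text
side14 roller [48.11 -7.55 24.21] rms 0.49 dot@45 [ 47.25 -15.96]
edge [54.81967346 24.30518343 32.75804974] F [6.68349477 1.94405549 4.18710568]
```

Emit:
step_arm:
  commands:
    - {"fingers":1.0,"dx":0.001,"dy":0.0,"dz":0.0006,"roll":0.0}
    - {"fingers":1.0,"dx":0.001,"dy":0.0,"dz":0.0006,"roll":0.0}

```text
time: 9.72
tool_pos: [0.6222, 0.1351, 0.0948]
tcp_rot: [0.226, 3.126, 0.003]
wrist_force: [6.9, 1.5, 6.1]
width: 0.002
grip_force: 4.7
```

```bash
python3 meas.py side15
```

```text
side15 roller [48.26 -7.63 24.22] rms 0.57 dot@45 [ 47.67 -16.18]
edge [54.31369732 24.43930501 32.76378608] F [6.49658303 1.96745153 4.75254578]
```

Starting to move (dot 47.2→47.7; target about 48.7).

Emit:
step_arm:
  commands:
    - {"fingers":1.0,"dx":0.0008,"dy":0.0,"dz":0.0005,"roll":0.0}
    - {"fingers":1.0,"dx":0.0008,"dy":0.0,"dz":0.0005,"roll":0.0}

```text
time: 10.02
tool_pos: [0.6219, 0.1354, 0.0946]
tcp_rot: [0.226, 3.125, 0.003]
wrist_force: [6.9, 2.3, 6.1]
width: 0.003
grip_force: 4.8
```

```bash
python3 meas.py side16
```

```text
side16 roller [48.68 -7.79 24.27] rms 0.44 dot@45 [ 47.96 -16.19]
edge [53.76093106 24.62782776 32.74380286] F [6.5350513  2.03540068 6.09319121]
```

Emit:
step_arm:
  commands:
    - {"fingers":1.0,"dx":0.001,"dy":0.0,"dz":0.0006,"roll":0.0}
    - {"fingers":1.0,"dx":0.001,"dy":0.0,"dz":0.0006,"roll":0.0}

```text
time: 10.32
tool_pos: [0.6212, 0.1357, 0.0942]
tcp_rot: [0.226, 3.124, 0.004]
wrist_force: [8.6, 3.0, 6.5]
width: 0.0
grip_force: 5.0
```

```bash
python3 meas.py side17
```

```text
side17 roller [48.97 -7.78 24.3 ] rms 0.43 dot@45 [ 48.46 -16.34]
edge [52.99781122 24.86866925 32.75606178] F [7.50638538 2.40800262 6.00839085]
```

Gap is about 25.0–25.1 mm. Withdraw and re-measure.

Emit:
step_arm:
  commands:
    - {"fingers":1.0,"dx":-0.015,"dy":0.0,"dz":-0.01,"roll":0.0}
    - {"fingers":1.0,"dx":-0.025,"dy":0.0,"dz":-0.03,"roll":0.0}
    - {"fingers":1.0,"dx":-0.025,"dy":0.0,"dz":-0.07,"roll":0.0}
    - {"fingers":1.0,"dx":-0.025,"dy":-0.04,"dz":-0.1,"roll":0.0}
    - {"fingers":1.0,"dx":-0.025,"dy":-0.09,"dz":-0.1,"roll":0.0}
    - {"fingers":1.0,"dx":-0.02,"dy":-0.14,"dz":-0.1,"roll":0.0}

```text
time: 11.12
tool_pos: [0.6149, -0.008, 0.1907]
tcp_rot: [-0.225, -3.131, 0.002]
wrist_force: [0.2, -1.6, -0.4]
width: -0.001
grip_force: 0.0
```

```bash
python3 meas.py side18 side19
python3 - <<'E'
from h import *
p=np.load('p.npy')
print(tow(p,np.array([12,p[6]-78,25])/1e3))
# finger tip centre target: fence handle axis; tip 'v' so that TCP at post z~22
for y in(-30,-20): print(tow(p,np.array([12,p[6]-78+y,22])/1e3))
E
```

```text
side18 roller [49.06 -7.76 24.3 ] rms 0.51 dot@45 [ 48.51 -15.8 ]
side19 roller [49.05 -7.83 24.29] rms 0.45 dot@45 [ 48.39 -16.1 ]
edge [ 112.39005673 -121.49006995  108.97277025] F [-0.5793744   0.81884177 -0.98266326]
[ 0.5583243  -0.00175951  0.06694963]
[ 0.5555307  -0.0316668   0.06435155]
[ 0.55695679 -0.02176901  0.06435155]
```

Run:
```python
from h import *
p=np.load('p.npy')
f=lambda y:tow(p,np.array([10,y,25.4])/1e3)
rows([f(-154)+[0,0,.08],f(-154),f(-141.5),f(-60),f(-49.5)],.06)
```

```text
tool y heading deg 81.49907442401265 tcp [ 0.6135 -0.0111  0.1899]
[0.0288, -0.0163, 0.022] [ 0.583 -0.023  0.168]
[0.0575, -0.0327, 0.0439] [ 0.552 -0.035  0.146]
[0.0573, -0.0326, 0.0839] [ 0.552 -0.035  0.106]
[0.0571, -0.0324, 0.1239] [ 0.552 -0.035  0.066]
[0.0572, -0.0199, 0.1239] [ 0.553 -0.023  0.066]
[0.0574, 0.0208, 0.1238] [0.559 0.018 0.066]
[0.0576, 0.0616, 0.1237] [0.565 0.058 0.066]
[0.0577, 0.0721, 0.1236] [0.566 0.068 0.066]
```

Emit:
step_arm:
  commands:
    - {"fingers":1.0,"dx":0.029,"dy":-0.0165,"dz":0.022,"roll":0.0}
    - {"fingers":1.0,"dx":0.0573,"dy":-0.0325,"dz":0.044,"roll":0.0}
    - {"fingers":1.0,"dx":0.0573,"dy":-0.0325,"dz":0.084,"roll":0.0}
    - {"fingers":1.0,"dx":0.0573,"dy":-0.0325,"dz":0.11,"roll":0.0}
    - {"fingers":1.0,"dx":0.0573,"dy":-0.0325,"dz":0.123,"roll":0.0}
    - {"fingers":1.0,"dx":0.0573,"dy":-0.0325,"dz":0.123,"roll":0.0}

```text
time: 11.98
tool_pos: [0.5538, -0.0301, 0.0668]
tcp_rot: [-0.226, -3.13, 0.0]
wrist_force: [0.4, 0.4, 1.0]
width: -0.002
grip_force: 0.0
```

Run:
```python
from h import *
p=np.load('p.npy');Rm,t=frame(p);s=read_state();print(1e3*Rm.T@(s['tool_pos']-t),s['wrist_force'])
im,_=snap('side','side20')
cv2.imwrite('pics/m5.png',cv2.resize(im[150:265,230:400],None,fx=4,fy=4,interpolation=cv2.INTER_CUBIC))
```

```text
[  11.52924213 -148.79222505   25.12139509] [0.39020724 0.43871139 1.04064946]
```

View pics/m5.png

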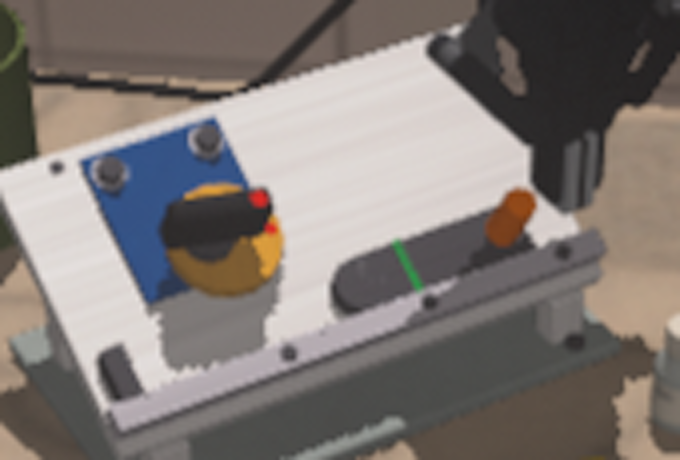

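The fingertips at (570,205) sit just right of the handle post (513,215), and the wing is about level along the fence. Now I push along +y.

Emit:
step_arm:
  commands:
    - {"fingers":1.0,"dx":0.001,"dy":0.004,"dz":0.003,"roll":0.0}
    - {"fingers":1.0,"dx":0.001,"dy":0.01,"dz":0.004,"roll":0.0}
    - {"fingers":1.0,"dx":0.001,"dy":0.016,"dz":0.004,"roll":0.0}
    - {"fingers":1.0,"dx":0.001,"dy":0.022,"dz":0.004,"roll":0.0}
    - {"fingers":1.0,"dx":0.001,"dy":0.028,"dz":0.004,"roll":0.0}
    - {"fingers":1.0,"dx":0.001,"dy":0.034,"dz":0.004,"roll":0.0}
    - {"fingers":1.0,"dx":0.001,"dy":0.04,"dz":0.004,"roll":0.0}
    - {"fingers":1.0,"dx":0.001,"dy":0.04,"dz":0.004,"roll":0.0}

```text
time: 13.02
tool_pos: [0.5595, 0.0102, 0.0637]
tcp_rot: [-0.226, -3.133, -0.001]
wrist_force: [-1.2, 0.2, 0.1]
width: 0.003
grip_force: 0.0
```

```bash
cat > bar.py <<'E'
from meas import *
import sys
tag=sys.argv[1]
im,_=snap('side',tag)
h=cv2.cvtColor(im,cv2.COLOR_BGR2HSV); o=((h[...,0]>=5)&(h[...,0]<=13)&(h[...,1]>190)&(h[...,2]>90)); o[:180]=0;o[235:]=0;o[:,:285]=0;o[:,375:]=0
g=comp(o,3); v,u=np.nonzero(g); print('post centroid@25',np.round(onplane(np.array([u.mean(),v.mean()]),.025),1),g.sum())
gr=comp(((h[...,0]>50)&(h[...,0]<75)&(h[...,1]>120)&(np.arange(480)[:,None]>195)&(np.arange(480)[:,None]<250)&(np.arange(640)[None]>230)&(np.arange(640)[None]<375)),3); v,u=np.nonzero(gr); print('green@10',np.round(onplane(np.array([u.mean(),v.mean()]),.010),1),gr.sum())
Rm,t=frame(p);s=read_state();print('tcp',np.round(1e3*Rm.T@(s['tool_pos']-t),1),np.round(Rm.T@s['wrist_force'],1))
E
python3 bar.py side21; python3 meas.py side21
```

```text
post centroid@25 [ 12.8 -87.9] 87
green@10 [ 12.8 -41.9] 17
tcp [   9.8 -108.3   22.4] [-0.1 -0.6  0.3]
side21 roller [49.05 -7.73 24.34] rms 0.43 dot@45 [ 48.36 -16.07]
edge [   0.25531182 -108.31955491   27.93352229] F [-0.30857384 -0.52882427  0.218752  ]
```

Sliding with negligible force; the post now leads the TCP by 20.4 mm. Continue under the roller.

Emit:
step_arm:
  commands:
    - {"fingers":1.0,"dx":0.0,"dy":0.006,"dz":0.0,"roll":0.0}
    - {"fingers":1.0,"dx":0.0,"dy":0.012,"dz":0.0,"roll":0.0}
    - {"fingers":1.0,"dx":0.0,"dy":0.018,"dz":0.0,"roll":0.0}
    - {"fingers":1.0,"dx":0.0,"dy":0.024,"dz":0.0,"roll":0.0}
    - {"fingers":1.0,"dx":0.0,"dy":0.03,"dz":0.0,"roll":0.0}
    - {"fingers":1.0,"dx":0.0,"dy":0.036,"dz":0.0,"roll":0.0}
    - {"fingers":1.0,"dx":0.0,"dy":0.036,"dz":0.0,"roll":0.0}

```text
time: 13.95
tool_pos: [0.5653, 0.0456, 0.0642]
tcp_rot: [0.226, 3.133, 0.0]
wrist_force: [0.1, -0.2, -0.3]
width: -0.002
grip_force: 0.0
```

```bash
python3 bar.py side22; python3 meas.py side22
```

```text
post centroid@25 [ 12.8 -51.3] 89
green@10 [ 9.5 -5.9] 14
tcp [ 10.8 -72.5  22.6] [-0.5 -0.3 -0.4]
side22 roller [48.88 -7.77 24.35] rms 0.45 dot@45 [ 48.36 -16.06]
edge [  1.23649765 -72.54634103  28.06820525] F [-0.26747202 -0.22100161 -0.57291733]
```

Passing under the roller freely. I'll finish slowly, watching for contact with the stop.

Emit:
step_arm:
  commands:
    - {"fingers":1.0,"dx":0.0,"dy":0.005,"dz":0.0,"roll":0.0}
    - {"fingers":1.0,"dx":0.0,"dy":0.01,"dz":0.0,"roll":0.0}
    - {"fingers":1.0,"dx":0.0,"dy":0.014,"dz":0.0,"roll":0.0}
    - {"fingers":1.0,"dx":0.0,"dy":0.018,"dz":0.0,"roll":0.0}
    - {"fingers":1.0,"dx":0.0,"dy":0.021,"dz":0.0,"roll":0.0}
    - {"fingers":1.0,"dx":0.0,"dy":0.023,"dz":0.0,"roll":0.0}
    - {"fingers":1.0,"dx":0.0,"dy":0.023,"dz":0.0,"roll":0.0}

```text
time: 14.88
tool_pos: [0.5684, 0.0677, 0.0641]
tcp_rot: [0.226, 3.133, -0.0]
wrist_force: [0.1, -2.0, -0.2]
width: 0.004
grip_force: 0.8
```

```bash
python3 bar.py side23; python3 meas.py side23
```

```text
post centroid@25 [ 13.2 -29.8] 87
green@10 [11.9 15.9] 17
tcp [ 10.6 -50.   22.5] [ 0.4 -1.7  0.2]
side23 roller [48.85 -7.73 24.45] rms 0.46 dot@45 [ 48.39 -16.3 ]
edge [  1.09912456 -49.95694379  28.04603655] F [-0.00428867 -1.7487663   0.36912071]
```

Emit:
step_arm:
  commands:
    - {"fingers":1.0,"dx":0.0,"dy":0.0015,"dz":0.0,"roll":0.0}
    - {"fingers":1.0,"dx":0.0,"dy":0.002,"dz":0.0,"roll":0.0}
    - {"fingers":1.0,"dx":0.0,"dy":0.002,"dz":0.0,"roll":0.0}

```text
time: 15.3
tool_pos: [0.5684, 0.0681, 0.0642]
tcp_rot: [-0.226, -3.133, 0.004]
wrist_force: [-1.3, -6.9, 2.8]
width: -0.003
grip_force: 3.7
```

```bash
python3 bar.py side24
```

```text
post centroid@25 [ 13.2 -29.9] 89
green@10 [12.3 15.9] 21
tcp [ 10.6 -49.6  22.6] [ 0.8 -7.1  1.8]
```

The force rose while the post stayed put, so the nose is on the stop. Withdraw: back along −y, then up and away.

Emit:
step_arm:
  commands:
    - {"fingers":1.0,"dx":0.0,"dy":-0.006,"dz":0.0,"roll":0.0}
    - {"fingers":1.0,"dx":0.0,"dy":-0.025,"dz":0.0,"roll":0.0}
    - {"fingers":1.0,"dx":0.0,"dy":-0.04,"dz":-0.015,"roll":0.0}
    - {"fingers":1.0,"dx":0.0,"dy":-0.045,"dz":-0.06,"roll":0.0}
    - {"fingers":1.0,"dx":0.0,"dy":-0.06,"dz":-0.11,"roll":0.0}
    - {"fingers":1.0,"dx":0.04,"dy":-0.1,"dz":-0.13,"roll":0.0}
    - {"fingers":1.0,"dx":0.04,"dy":-0.15,"dz":-0.13,"roll":0.0}
    - {"fingers":1.0,"dx":0.04,"dy":-0.15,"dz":-0.13,"roll":0.0}

```text
time: 16.35
tool_pos: [0.507, -0.0762, 0.196]
tcp_rot: [0.234, 3.13, -0.001]
wrist_force: [0.7, 0.3, -0.0]
width: 0.001
grip_force: 0.0
```

```bash
python3 bar.py side25; python3 meas.py side25
python3 - <<'E'
from h import *
im=np.load('side25.npz')['im']
cv2.imwrite('pics/m6.png',cv2.resize(im[150:310,225:420],None,fx=3.7,fy=3.7,interpolation=cv2.INTER_CUBIC))
E
```

```text
post centroid@25 [ 14.8 -32.8] 12
green@10 [ 9.3 16. ] 12
tcp [  41.4 -199.6  156.3] [0.1 0.6 0.4]
side25 roller [48.96 -7.8  24.32] rms 0.43 dot@45 [ 48.39 -16.1 ]
edge [  31.91796823 -199.6018345   161.80117875] F [-0.03064605  0.63714937  0.37330177]
```

View pics/m6.png

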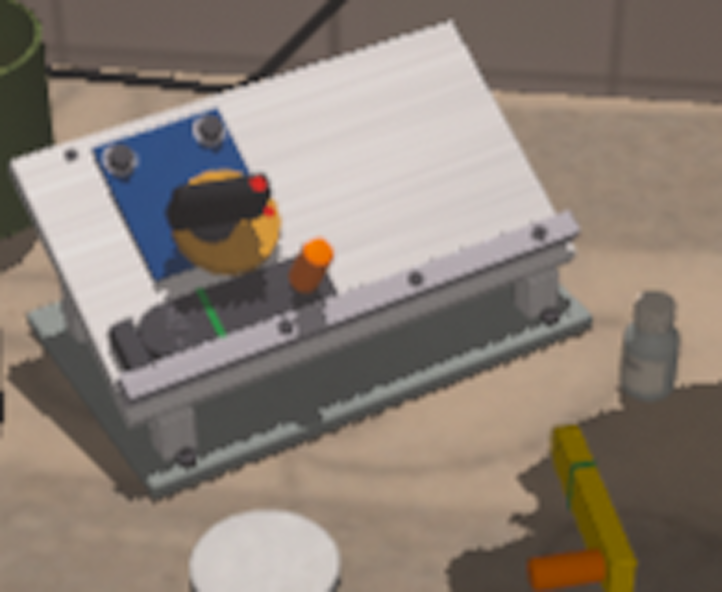

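The bar's nose is on the stop at about (140,335). The bar lies flat against the fence with the roller just above it and the gap still about 25 mm, and the vial and dish in view are undisturbed.

```bash
python3 -c "
from workcell import *
print(finish_job())"
```

```text
the job is handed in; nothing more can be done
None
```

The job is handed in: the roller gap measured about 25 mm (about 1 mm of play), and the gauge bar slid freely under the roller, lies against the fence with its nose on the stop, and the arm is clear; the gap briefly went down to about 24.3 mm and was opened back up before the bar moved.

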